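# Set the length stop and ring for the fitter

### The arm

A 7-joint arm with a two-finger parallel gripper is mounted at the origin on the work surface. World frame = base frame: x ahead of the robot, y to its left, z up, the work surface at z = 0. Lengths are in m, angles in rad, forces in N, time in s.
With the tool pointing down it reaches from about 0.425 to 0.825 m from the base axis. Payload 3.6 kg.
Tool frame: the origin (TCP) lies midway between the tips of the shut fingers; the grasp point (between the pads) lies 19 mm behind it (robot.grasp_offset is the distance from the TCP to the grasp point, in m); z points along the fingers, y is the line along which they close (so a half turn about z gives the same grasp; the last joint's range is limited). The gripper opens to 93 mm and grips with 3 to 60 N. Pads are 15 mm wide; open, the fingers measure 128 mm over their backs; the gripper's body (75 mm by 188 mm) begins 65 mm behind the grasp point.
Start: joints at [1.252, 0.615, -0.013, 1.423, 0.008, 1.103, -0.04], TCP at [0.187, -0.622, 0.182] pointing down, gripper open.
Joint ranges: [-3.12, 3.12], [-0.3, 2.06], [-1.34, 1.32], [0.26, 2.42], [-1.36, 4.5], [0.01, 1.98], [-2.84, 2.84]. Speed limits (rad/s): [2.79, 2.79, 3.14, 3.14, 3.14, 3.14, 3.14].

### API

Orientations are given as a unit quaternion [w, x, y, z].
In Python, from rig import robot gives the robot as it stands.
- The arm moves only by the tool carry_out, never from a script. Its argument "commands" is text: rows parted by semicolons, each of 4 numbers parted by spaces: the shift along the tool's x, y, z in m, then the turn about the tool's z in degrees. A call has 1 to 8 rows; each row is the pose to reach, as a shift and turn from the pose commanded when the call began, along the tool's axes at that moment; what a row does not reach only later rows make up. A row lasts 1/8 s, in which the tool goes at most 62.5 mm and 10.7 degrees, less where a joint would pass 70% of its speed; a pose out of reach is approached as far as the arm can. A call with a gripper value outside its range is refused whole. "jaw" is the closure, from 0 (fully open) to 1 (shut), set as the call begins (left out, the last holds). The fingers move at their own pace and stop on an object; "grip_force" is the grip in N (left out, the last holds). Time passes only in rows, so rows that repeat a pose let the fingers close. It gives the time, the measured TCP pose, the force, the opening and the grip force at its end, in the units of the state.
- robot.get_obs(): the state, without advancing time (a new reading comes with each control period).
- robot.camera(name): name is "scene" or "top" or "wrist"; returns a dict with "color" (480x640x3 uint8, red, green, blue), "range_z" (480x640 float32, m along the optical axis (not along the pixel's ray), 0 where there is no reading), "fx", "fy", "cx", "cy" (pixels), "D" ([k1, k2, p1, p2, k3] as OpenCV has them; the pictures are not rectified), "world_from_camera" (4x4, takes a point from camera to world coordinates). Camera axes: x right, y down, z forward; pixel columns grow to the right and rows downward; lengths in m; the calibration is good to about 2 mm. A picture is of the moment at which its call begins.
- robot.sign_off(): hands the job in; it is judged then, once.
The state is a dict: "time_s": time; "qpos": joint angles; "dq": joint speeds; "tau": joint torques, N m; "position": TCP position; "tcp_rot": TCP orientation; "contact_force": force on the tool from outside, world axes, zero at the start; "ft_torque": the same for the moment, N m; "finger_gap": finger opening in m; "finger_force": force on a finger pad.
Only numpy, scipy, OpenCV 4.12 (cv2) and the standard library are available. Lean on these libraries where they do the work, as an engineer would, in place of code of your own. Each camera call takes 0.05 s, during which the arm holds its last target. There are 200 camera calls.

### The job

Set the length stop for the next bumper guard: with a fingertip behind the blue stop plate, push it along the measuring rail towards the grey end fence until its pin drops into the notch of the yellow clip, without overrunning the notch and without pressing on the plate's black rubber face. Then press the blue bell button all the way down to call the fitter and let it come up again. Leave the other things on the counter where they are.

Things in the scene. Friction and masses are not known exactly. Their poses are not given: they have to be found in the camera images.
- rail: Aluminium measuring rail with ruler ticks, screwed to the counter: 360 mm long (along its y), 50 mm wide (x), top 30 mm above the counter. Origin: centre of its underside, on the counter. Its -y end carries a fixed grey fence plate 70 mm high. z up.
- stop (a joint): Travel of the blue stop plate along the rail, m: 0 at the parked end (plate centre at y = +110 mm of the rail), growing as it slides towards the rail's -y and the fence; range 0 to 0.245. It slides against about 2 N of friction and stays where it is left.
- stop_mid (a point): Middle of the blue stop plate, 68 mm above the counter. The plate stands across the rail, 110 mm wide (rail x), 20 mm thick (rail y), reaching from about 40 to 97 mm above the counter. Its bare back faces the rail's +y (10 mm from this point) and is the face to push; its front, facing -y and the fence, is covered by the black rubber buffer.
- stop_index (a point): Point of the stop plate's centre plane, at the height of the rail's top, straight under stop_mid (38 mm below it). Seated when it coincides with notch. Pushing it over the first ridge takes about 8 N; past the ridge's crest the resistance falls and the plate jumps ahead the last few mm into the notch by itself.
- notch (a point): Middle of the notch in the yellow clip on the rail's top (clip 30 mm along the rail, 46 mm wide, at a different place on the rail each time); axes as the rail. Two ridges lie 7.5 mm either side of it along the rail, reaching 5.5 mm above the rail's top; the stop's pin rides over the first and drops between them. Pushed on, it rides over the second: too far.
- pin (a joint): Lift of the spring-loaded pin in the stop plate (red knob on the plate's top, 16 mm across, reaching 107 mm above the counter), m: 0 when down (on the plain rail and in the notch), about 0.003 when on top of a ridge.
- buffer (a point): Centre of the front (fence-side) surface of the black rubber face of the stop plate, 100 mm wide, 45 mm high.
- bell (a joint): Press depth of the blue bell button, m: 0 up, 0.006 fully down (takes 5 N, springs back).
- bell_top (a point): Centre of the top of the blue bell button, 44 mm across, 22 mm above the counter when up, in a steel housing 60 mm across and 12 mm high screwed to the counter; pressed straight down.
- jar: Loose purple glass gel jar with a black cap, 70 mm across, 75 mm high; origin at the centre of its underside.
- gauge: Loose chrome tire gauge, lying, about 135 mm long, 26 mm thick; origin under its middle.
- guard: Loose orange plastic bumper guard corner, L-shaped, 100 x 90 x 45 mm high; origin at the underside.
- brush: Loose detailing brush, 200 mm long, 42 mm wide, 20 mm high, lying on the robot's side of the counter; origin under its middle.
- tin: Loose round wax tin, 84 mm across, 35 mm high; origin at the centre of its underside.
- spray: Loose spray bottle, 72 mm across, 180 mm high; origin at the centre of its underside.

How it is judged:
On the way, in this order (a step that is already met when the one before it is completed fails the run):
1. the stop's pin has dropped into the notch of the yellow clip (y of stop_index in the frame of notch between -0.0025 and 0.0025 m and value of joint pin below 0.001 m), for 0.2 s.
2. the bell button is pressed down (value of joint bell above 0.0045 m), for 0.05 s.
At the end, for the whole second after the job is handed in: The stop plate stands within 2.5 mm of the notch's middle with its pin down (lift under 1 mm), at rest; the bell button has been pressed after that and is up again (under 1.5 mm); every loose thing is within 15 mm of where it was (all of step 1 and velocity of joint stop between -0.005 and 0.005 m/s and value of joint bell below 0.0015 m and distance of each of jar, gauge, guard, brush, tin, spray from where it was at the start of the episode below 0.015 m); the robot touches nothing.
It fails at once if the stop plate overruns the notch (more than 6 mm beyond its middle) (y of stop_index in the frame of notch below -0.006 m).
It fails at once if the bell is pressed while the stop is not in the notch (value of joint bell above 0.003 m and not (y of stop_index in the frame of notch between -0.0025 and 0.0025 m and value of joint pin below 0.001 m)).
It fails at once if the fingers press on the rubber front of the stop (pinching or dragging it) (contact force between the fingers and stop_c0 above 2 N).
It fails at once if a loose thing is lifted, carried or pushed away (distance of any of jar, gauge, guard, brush, tin, spray from where it was at the start of the episode above 0.03 m).
It also fails if it takes over 54 s, if anything falls off the work surface, if the arm or the gripper's body presses on something with over 40 N, if the wrist force passes 120 N, or if a joint passes its speed limit or range.

## Working session

There is one attempt and no reset: what is moved stays moved. The work goes in short steps, Python scripts to look and compute and a tool call to move; the robot and the scene stay as the last step left them, time stands still between calls to the robot, and variables do not carry over. Pictures are saved under pics/ and viewed, at most 10 in all, crops included, and the job is handed in when it is done.

Besides the shell and the picture viewer there is one more tool, called after "Call:" as name(argument=value, ...) on one line, values as JSON. carry_out: Moves the arm, as the interface text tells. Its arguments: {"type":"object","properties":{"commands":{"type":"string"},"jaw":{"type":"number"},"grip_force":{"type":"number"}},"required":["commands"]}

```bash
mkdir -p pics; cat > h.py <<'E'
import numpy as np, cv2, pickle
from rig import robot
def snap(n,f):
    c=robot.camera(n); cv2.imwrite(f'pics/{f}.png',c['color'][:,:,::-1]); pickle.dump(c,open(f'{f}.pkl','wb')); return c
def load(f): return pickle.load(open(f'{f}.pkl','rb'))
def ray(c,u,v):
    K=np.array([[c['fx'],0,c['cx']],[0,c['fy'],c['cy']],[0,0,1.]])
    p=cv2.undistortPoints(np.array([[[u,v]]],float),K,np.array(c['D'],float))[0,0]
    return np.array([p[0],p[1],1.])
def atz(c,u,v,z):
    T=c['world_from_camera'];d=T[:3,:3]@ray(c,u,v);o=T[:3,3];return o+d*(z-o[2])/d[2]
def atd(c,u,v):
    T=c['world_from_camera'];r=int(round(v));k=int(round(u));d=np.median(c['range_z'][r-1:r+2,k-1:k+2])
    return T[:3,:3]@(ray(c,u,v)*d)+T[:3,3]
E
python3 -c "
from h import *
snap('top','top0');snap('scene','sc0');o=robot.get_obs();print({k:np.round(v,3) for k,v in o.items()})"
```

```text
{'time_s': np.float64(0.1), 'qpos': array([ 1.252,  0.616, -0.013,  1.425,  0.008,  1.103, -0.04 ]), 'dq': array([ 0.001, -0.004,  0.   , -0.003,  0.   , -0.   ,  0.001]), 'tau': array([ 2.0000e-03, -4.6004e+01,  2.1000e-01, -1.6624e+01, -6.1000e-02,
        1.7000e-02,  0.0000e+00]), 'position': array([ 0.187, -0.622,  0.181]), 'tcp_rot': array([-0.001,  0.989,  0.145, -0.   ]), 'contact_force': array([0.433, 0.068, 0.095]), 'ft_torque': array([-0.023,  0.007,  0.   ]), 'finger_force': np.float64(0.0), 'finger_gap': np.float64(0.093)}
```

View pics/top0.png

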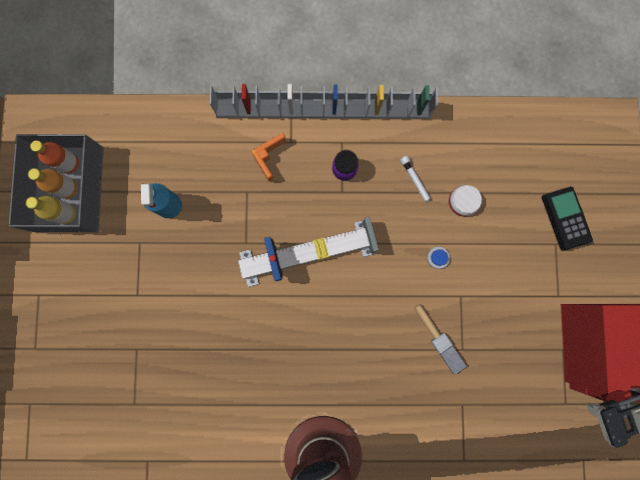

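View pics/sc0.png

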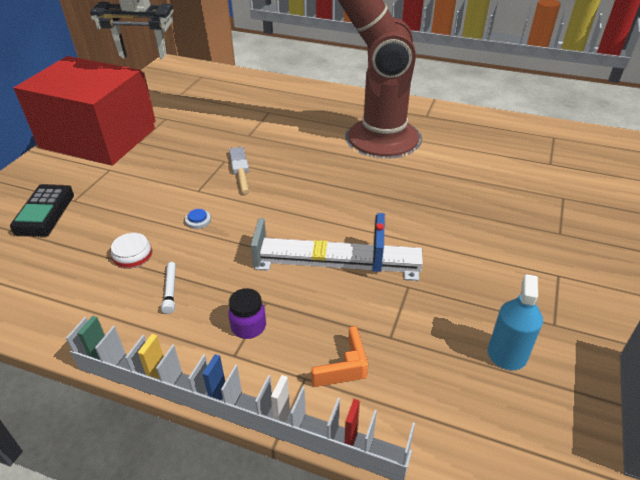

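Top view: plate at about (272,258), yellow clip (321,248), fence (370,236), bell (439,258). The red box at (600,350) is next to the gripper. I'll enlarge the rail.

```bash
python3 -c "
from h import *
c=load('top0');im=cv2.imread('pics/top0.png')[210:300,230:390];cv2.imwrite('pics/crop1.png',cv2.resize(im,None,fx=5,fy=5,interpolation=cv2.INTER_CUBIC))
for n,u,v,z in [('plate',272,258,.097),('clip',321,248,.0355),('fence',370,236,.07),('bell',439,258,.022),('brush',441,340,.02),('jar',345,160,.075),('box',600,350,.2)]: print(n,atz(c,u,v,z).round(3),atd(c,u,v).round(3))
print(c['world_from_camera'].round(3))
"
```

```text
plate [0.503 0.127 0.097] [0.502 0.126 0.106]
clip [0.535 0.005 0.036] [0.535 0.005 0.032]
fence [ 0.562 -0.12   0.07 ] [ 0.563 -0.121  0.066]
bell [ 0.51  -0.309  0.022] [ 0.51  -0.309  0.022]
brush [ 0.296 -0.309  0.02 ] [ 0.295 -0.31   0.018]
jar [ 0.76  -0.057  0.075] [ 0.761 -0.057  0.074]
box [ 0.29  -0.616  0.2  ] [ 0.286 -0.641  0.159]
[[ 0.002 -0.994  0.111  0.411]
 [-1.    -0.003 -0.008  0.022]
 [ 0.009 -0.111 -0.994  1.216]
 [ 0.     0.     0.     1.   ]]
```

View pics/crop1.png

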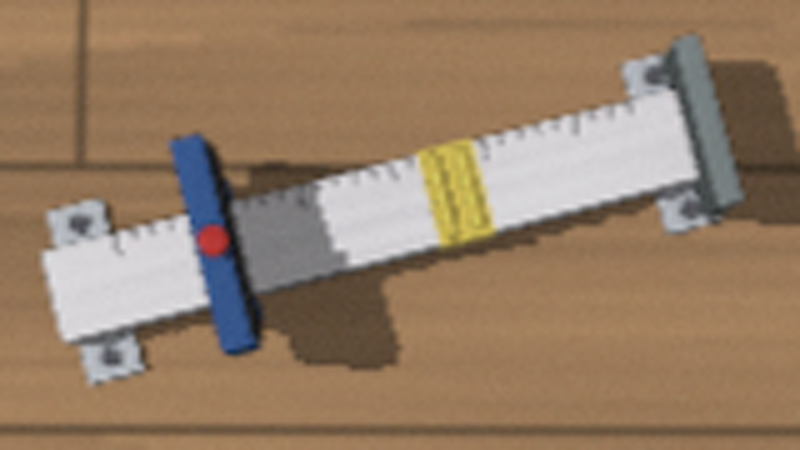

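```bash
cat >> h.py <<'E'
from scipy.spatial.transform import Rotation as Ro
def toolshift(xyz,d=None):
    o=robot.get_obs();R=Ro.from_quat(o['tcp_rot'],scalar_first=True).as_matrix();s=R.T@(np.array(xyz)-o['position'])
    a=None
    if d is not None:
        e=R.T@np.array([d[0],d[1],0]); a=np.degrees(np.arctan2(-e[0],e[1]))  # turn bringing tool y onto d
    return s.round(4),a
E
python3 -c "
from h import *
c=load('top0');P=lambda u,v,z:atz(c,230+(u+.5)/5-.5,210+(v+.5)/5-.5,z)[:2]
a=P(42,250,.03);b=P(63,342,.03);e=P(675,92,.03);f=P(700,180,.03)
print('w',np.linalg.norm(a-b)); d1=e-a;d2=f-b;d=d1/np.linalg.norm(d1)+d2/np.linalg.norm(d2);d/=np.linalg.norm(d)
o=(a+b)/2;print('d',d,d1/np.linalg.norm(d1),d2/np.linalg.norm(d2),'end',o,'len',(((e+f)/2)-o)@d)
n=np.array([-d[1],d[0]])
k=P(212,240,.107);pl=[P(170,143,.097),P(205,136,.097),P(222,353,.097),P(257,347,.097)]
cl=np.mean([P(418,152,.032),P(470,140,.032),P(495,235,.032),P(442,247,.032)],0)
print([(np.array(((q-o)@d,(q-o)@n))).round(4) for q in [k]+pl+[cl]],k,cl)
print('bell',atz(c,439,258,.022))
t=k-d*.06
print('target',t,toolshift([t[0],t[1],.25],d),toolshift([.48,-.31,.28]))
"
```

```text
w 0.049696983812072555
d [ 0.2483035  -0.96868229] [ 0.24683669 -0.96905709] [ 0.24976974 -0.96830526] end [0.47981082 0.21679366] len 0.3448725195242659
[array([0.0934, 0.0001]), array([0.0838, 0.0534]), array([0.1015, 0.0525]), array([ 0.0843, -0.0545]), array([ 0.1017, -0.0559]), array([2.185e-01, 2.000e-04])] [0.50305778 0.12634917] [0.53427032 0.00518426]
bell [ 0.51024783 -0.30908977  0.022     ]
target [0.48815957 0.18447011] (array([ 0.5206, -0.6856, -0.0673]), np.float64(2.345799666632261)) (array([ 0.3705, -0.2144, -0.0984]), None)
```

Call:
carry_out(commands="0 0 -0.05 0; 0 0 -0.1 0; 0.05 -0.03 -0.1 2.3; 0.1 -0.06 -0.1 2.3; 0.155 -0.09 -0.1 2.3; 0.21 -0.12 -0.1 2.3; 0.265 -0.15 -0.1 2.3; 0.32 -0.18 -0.1 2.3", jaw=1)

```text
time_s: 1.1
position: [0.4422, -0.3568, 0.2818]
tcp_rot: [-0.0, 0.992, 0.125, -0.0]
contact_force: [1.1, -1.1, 1.1]
finger_gap: 0.0176
finger_force: 0.0
```

```bash
python3 -c "
from h import *
d=(.2483,-.9687);print(robot.get_obs()['position'],toolshift([.488,.1845,.25],d))"
```

```text
[ 0.44217262 -0.35676385  0.28181866] (array([ 0.1791, -0.5128,  0.032 ]), np.float64(0.031998388737394835))
```

Call:
carry_out(commands="0.02 -0.058 0 0; 0.04 -0.115 0 0; 0.06 -0.172 0 0; 0.08 -0.23 0 0; 0.1 -0.287 0 0; 0.12 -0.345 0 0; 0.14 -0.402 0 0; 0.16 -0.46 0 0")

```text
time_s: 2.1
position: [0.4814, 0.1284, 0.282]
tcp_rot: [0.0, 0.992, 0.125, -0.0]
contact_force: [2.1, 0.3, -0.0]
finger_gap: 0.0009
finger_force: 0.0
```

Call:
carry_out(commands="0.019 -0.053 0.032 0; 0.019 -0.053 0.09 0; 0.019 -0.053 0.15 0; 0.019 -0.053 0.15 0")

```text
time_s: 2.6
position: [0.483, 0.1811, 0.1283]
tcp_rot: [0.002, 0.992, 0.126, -0.006]
contact_force: [1.0, 0.4, 1.0]
finger_gap: 0.0008
finger_force: 0.0
```

```bash
python3 -c "
from h import *
d=(.2483,-.9687);print(robot.get_obs()['position'],toolshift([.488,.1845,.065],d))
w=snap('wrist','w1');snap('top','top1');print(w['world_from_camera'].round(3))
im=cv2.imread('pics/top1.png')[180:300,210:370];cv2.imwrite('pics/crop2.png',np.hstack([cv2.resize(im,(640,480),interpolation=cv2.INTER_CUBIC)]))"
```

```text
[0.48296829 0.18111529 0.12830095] (array([ 0.0064, -0.0021,  0.0632]), np.float64(0.06937395452763104))
[[ 0.25  -0.936 -0.246  0.551]
 [-0.968 -0.241 -0.064  0.199]
 [ 0.001  0.255 -0.967  0.329]
 [ 0.     0.     0.     1.   ]]
```

View pics/w1.png

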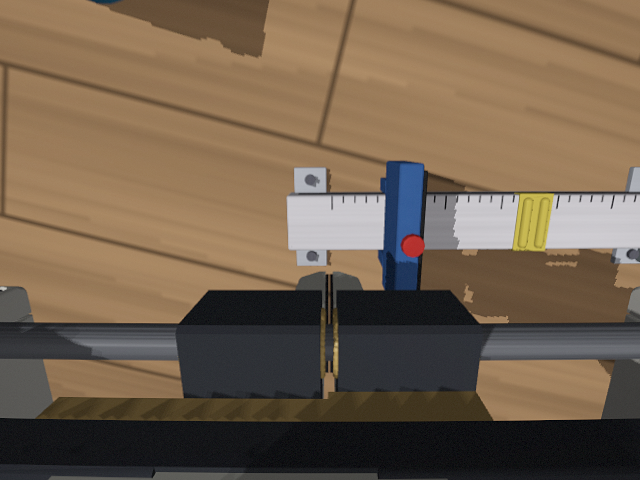

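The wrist view shows the knob at (412,245), the clip ridges near u≈525 and 543 at v≈222, and the fingers clear behind the plate. I'll lower the tool and measure the notch.

```bash
python3 -c "
from h import *
c=load('w1');d=np.array([.2483,-.9687]);n=np.array([.9687,.2483]);o=np.array([.4798,.2168])
for nm,u,v,z in [('knob',412.5,245,.107),('r1',526.5,222,.0355),('r2',543.5,222,.0355),('c1',516,222,.031),('c2',550.5,222,.031),('platetopback',387,163,.097),('end',288,222,.03)]:
  p=atz(c,u,v,z)[:2];print(nm,p.round(4),((p-o)@d).round(4),((p-o)@n).round(4))
im=cv2.imread('pics/w1.png')[150:300,360:560];cv2.imwrite('pics/c3.png',cv2.resize(im,(800,600),interpolation=cv2.INTER_CUBIC))
"
```

```text
knob [0.5056 0.1288] 0.0916 0.0031
r1 [0.5359 0.0152] 0.2093 0.0043
r2 [5.397e-01 5.000e-04] 0.2245 0.0043
c1 [0.5333 0.0216] 0.2024 0.0034
c2 [ 0.5412 -0.0088] 0.2337 0.0034
platetopback [0.553  0.1595] 0.0737 0.0567
end [0.4823 0.2185] -0.001 0.0028
```

Call:
carry_out(commands="0.005 0 0.04 0; 0.005 0 0.06 0; 0.005 0 0.06 0; 0.005 0 0.06 0")

```text
time_s: 3.2
position: [0.4938, 0.1851, 0.0747]
tcp_rot: [-0.001, 0.992, 0.125, 0.003]
contact_force: [0.9, 0.5, 0.1]
finger_gap: 0.0007
finger_force: 0.0
```

View pics/c3.png

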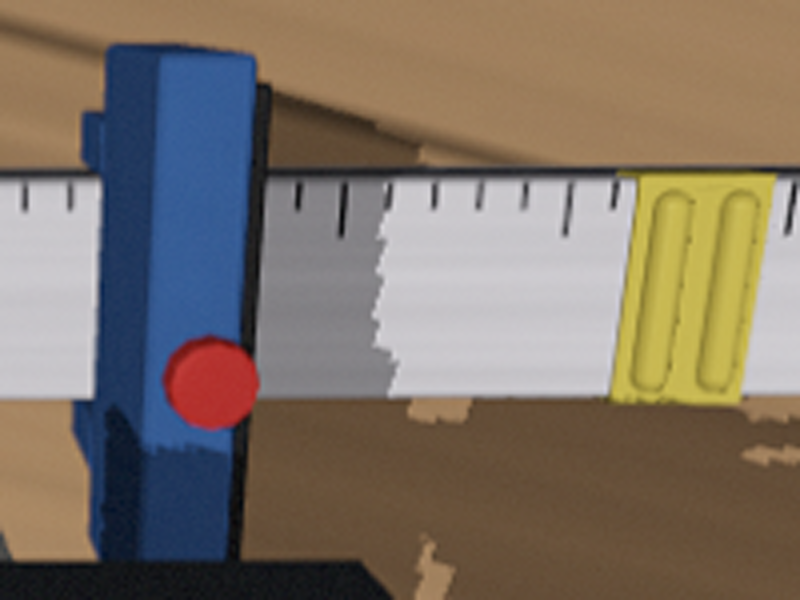

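Call:
carry_out(commands="0 0.02 0.005 0; 0 0.024 0.005 0; 0 0.026 0.005 0; 0 0.028 0.005 0; 0 0.03 0.005 0; 0 0.032 0.005 0; 0 0.034 0.005 0; 0 0.036 0.005 0")

```text
time_s: 4.2
position: [0.5007, 0.1492, 0.0671]
tcp_rot: [-0.0, 0.992, 0.126, -0.0]
contact_force: [0.1, 0.2, -0.1]
finger_gap: 0.0006
finger_force: 0.0
```

```bash
cat > m.py <<'E'
from h import *
import sys
d=np.array([.2483,-.9687]);n=np.array([.9687,.2483]);o=np.array([.4798,.2168])
b=robot.get_obs();p=b['position'][:2]-o;print('tcp s',(p@d).round(4),'lat',(p@n).round(4),'z',b['position'][2].round(4),'F',(b['contact_force'][:2]@d).round(2),b['time_s'])
f=sys.argv[1];snap('wrist',f)
im=cv2.imread(f'pics/{f}.png');cv2.imwrite(f'pics/{f}c.png',im)
# red knob
h=cv2.cvtColor(im,cv2.COLOR_BGR2HSV);m=((h[...,0]<6)|(h[...,0]>174))&(h[...,1]>170)&(h[...,2]>110)
q=cv2.connectedComponentsWithStats(m.astype(np.uint8));
c=load(f)
for i in range(1,q[0]):
    if q[2][i,4]>60:
        u,v=q[3][i];k=atz(c,u,v,.107)[:2]-o;print('knob px',u.round(1),v.round(1),q[2][i,4],'s',(k@d).round(4),'lat',(k@n).round(4))
m=(abs(h[...,0].astype(int)-28)<6)&(h[...,1]>140)&(h[...,2]>120);q=cv2.connectedComponentsWithStats(m.astype(np.uint8))
for i in range(1,q[0]):
    if q[2][i,4]>300:
        u,v=q[3][i];k=atz(c,u,v,.032)[:2]-o;print('clip px',u.round(1),v.round(1),q[2][i],'s',(k@d).round(4),'lat',(k@n).round(4))
E
python3 m.py w2
```

```text
tcp s 0.0706 lat 0.0034 z 0.0671 F -0.18 4.2
knob px 373.4 286.4 74 s 0.093 lat 0.0072
clip px 531.7 248.5 [ 507  218   50   69 2367] s 0.2169 lat 0.0063
```

Call:
carry_out(commands="0 0.003 0 0; 0 0.006 0 0; 0 0.009 0 0; 0 0.012 0 0; 0 0.015 0 0; 0 0.018 0 0; 0 0.021 0 0; 0 0.024 0 0")

```text
time_s: 5.25
position: [0.5069, 0.126, 0.0673]
tcp_rot: [-0.0, 0.992, 0.126, 0.0]
contact_force: [0.4, 2.1, 2.4]
finger_gap: 0.0008
finger_force: 1.2
```

```bash
python3 m.py w3
```

```text
tcp s 0.0947 lat 0.0037 z 0.0673 F -1.93 5.25
clip px 499.0 248.3 [ 475  218   48   69 2344] s 0.2171 lat 0.0067
```

View pics/w3.png

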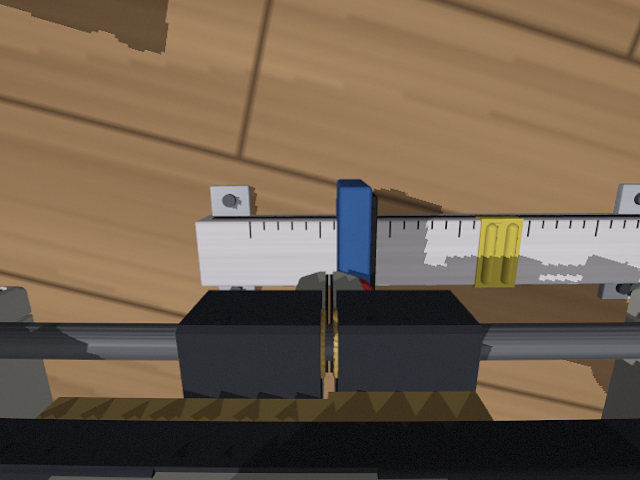

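The fingers are now pushing at about 2 N, with the plate at u≈338–374 and the clip at u≈475–522. I'll find the plate edges in a colour row profile.

```bash
cat > p.py <<'E'
from h import *
import sys
c=load(sys.argv[1]);im=c['color'];d=np.array([.2483,-.9687]);o=np.array([.4798,.2168])
h=cv2.cvtColor(im,cv2.COLOR_RGB2HSV)
m=(abs(h[...,0].astype(int)-109)<8)&(h[...,1]>120)&(h[...,2]>60)
# top-face pixels by depth
T=c['world_from_camera'];v,u=np.nonzero(m);P=np.array([atd(c,a,b) for a,b in zip(u,v)])
g=(abs(P[:,2]-.097)<.006)&(u>150)
s=(P[:,:2]-o)@d
for r in sorted(set(v[g]))[::12]:
    k=g&(v==r); a,b=u[k].min(),u[k].max(); e=[(atz(c,x,r,.097)[:2]-o)@d for x in (a-.5,b+.5)]
    print(r,a,b,np.round(e,4),np.mean(e).round(4))
E
python3 p.py w1; echo; python3 p.py w3
```

```text
164 400 422 [0.082  0.0973] 0.0897
176 398 423 [0.0811 0.0985] 0.0898
188 397 422 [0.0808 0.0984] 0.0896
200 397 421 [0.0813 0.0983] 0.0898
212 396 421 [0.081  0.0989] 0.0899
224 396 420 [0.0814 0.0988] 0.0901
236 395 403 [0.0811 0.0874] 0.0843
248 394 400 [0.0809 0.0858] 0.0834
260 394 417 [0.0813 0.0985] 0.0899
272 395 417 [0.0825 0.0991] 0.0908
284 395 416 [0.083 0.099] 0.091

186 342 367 [0.1009 0.1138] 0.1073
198 339 371 [0.0994 0.116 ] 0.1077
210 339 371 [0.0995 0.1162] 0.1078
222 339 371 [0.0995 0.1164] 0.1079
234 338 370 [0.0991 0.1161] 0.1076
246 338 370 [0.0991 0.1163] 0.1077
258 339 370 [0.0997 0.1164] 0.1081
270 338 369 [0.0992 0.1161] 0.1077
282 369 369 [0.1158 0.1163] 0.1161
  return _methods._mean(a, axis=axis, dtype=dtype,
  ret = ret.dtype.type(ret / rcount)
```

Call:
carry_out(commands="0 0.008 0 0; 0 0.02 0 0; 0 0.032 0 0; 0 0.044 0 0; 0 0.056 0 0; 0 0.066 0 0; 0 0.074 0 0; 0 0.078 0 0")

```text
time_s: 6.3
position: [0.5265, 0.05, 0.0673]
tcp_rot: [-0.0, 0.992, 0.125, 0.0]
contact_force: [1.0, 3.2, 2.2]
finger_gap: 0.0006
finger_force: 1.6
```

```bash
python3 m.py w4; python3 p.py w4 2>/dev/null
```

```text
tcp s 0.1732 lat 0.0039 z 0.0673 F -2.83 6.3
clip px 395.1 252.8 [ 376  220   37   67 1396] s 0.2207 lat 0.0035
186 340 368 [0.1784 0.1929] 0.1856
198 338 371 [0.1775 0.1945] 0.186
210 338 370 [0.1775 0.1942] 0.1858
222 338 370 [0.1775 0.1944] 0.186
234 338 370 [0.1776 0.1946] 0.1861
246 338 370 [0.1776 0.1948] 0.1862
258 338 369 [0.1777 0.1944] 0.186
270 339 369 [0.1782 0.1946] 0.1864
```

Call:
carry_out(commands="0 0.003 0 0; 0 0.006 0 0; 0 0.009 0 0; 0 0.011 0 0; 0 0.012 0 0; 0 0.013 0 0; 0 0.014 0 0; 0 0.014 0 0")

```text
time_s: 7.35
position: [0.5298, 0.0369, 0.0673]
tcp_rot: [0.0, 0.992, 0.125, 0.0]
contact_force: [1.7, 2.1, 3.0]
finger_gap: 0.0007
finger_force: 1.5
```

Call:
carry_out(commands="0 0.001 0 0; 0 0.002 0 0; 0 0.002 0 0")

```text
time_s: 7.72
position: [0.5303, 0.035, 0.0672]
tcp_rot: [0.0, 0.992, 0.125, 0.0]
contact_force: [2.0, 2.5, 2.2]
finger_gap: 0.0006
finger_force: 1.5
```

Call:
carry_out(commands="0 0.001 0 0; 0 0.002 0 0; 0 0.002 0 0")

```text
time_s: 8.1
position: [0.5303, 0.034, 0.0673]
tcp_rot: [-0.001, 0.992, 0.126, -0.0]
contact_force: [0.7, 5.0, 3.6]
finger_gap: 0.0005
finger_force: 2.9
```

Call:
carry_out(commands="0 0.001 0 0; 0 0.001 0 0")

```text
time_s: 8.35
position: [0.53, 0.0334, 0.0674]
tcp_rot: [-0.001, 0.992, 0.126, -0.001]
contact_force: [-0.6, 5.1, 5.8]
finger_gap: 0.0005
finger_force: 4.0
```

Call:
carry_out(commands="0 0.001 0 0; 0 0.001 0 0")

```text
time_s: 8.6
position: [0.5302, 0.0328, 0.0676]
tcp_rot: [-0.001, 0.992, 0.126, -0.0]
contact_force: [-1.0, 6.7, 7.2]
finger_gap: 0.0005
finger_force: 4.7
```

Call:
carry_out(commands="0 0.001 0 0; 0 0.001 0 0")

```text
time_s: 8.85
position: [0.5303, 0.0325, 0.0677]
tcp_rot: [-0.001, 0.992, 0.126, -0.001]
contact_force: [-0.9, 7.9, 7.3]
finger_gap: 0.0006
finger_force: 5.1
```

Call:
carry_out(commands="0 0.001 0 0; 0 0.001 0 0")

```text
time_s: 9.1
position: [0.5303, 0.0324, 0.0677]
tcp_rot: [-0.002, 0.992, 0.127, -0.001]
contact_force: [-1.4, 9.0, 7.4]
finger_gap: 0.0004
finger_force: 5.6
```

Call:
carry_out(commands="0 0.001 0 0; 0 0.001 0 0")

```text
time_s: 9.35
position: [0.5303, 0.0323, 0.0677]
tcp_rot: [-0.002, 0.992, 0.127, -0.001]
contact_force: [-2.8, 9.1, 7.8]
finger_gap: 0.0007
finger_force: 6.1
```

```bash
python3 m.py w5; python3 p.py w5 2>/dev/null
```

```text
tcp s 0.1913 lat 0.0031 z 0.0677 F -9.53 9.35
clip px 381.4 251.5 [374 219  14  67 536] s 0.2288 lat 0.0037
184 340 366 [0.1964 0.2099] 0.2032
196 337 369 [0.195  0.2116] 0.2033
208 337 369 [0.1951 0.2118] 0.2034
220 337 369 [0.1951 0.212 ] 0.2035
232 337 368 [0.1952 0.2117] 0.2034
244 337 368 [0.1952 0.2119] 0.2035
256 337 368 [0.1953 0.2121] 0.2037
268 337 368 [0.1953 0.2123] 0.2038
280 367 367 [0.2114 0.212 ] 0.2117
```

Call:
carry_out(commands="0 0.001 0 0; 0 0.001 0 0")

```text
time_s: 9.65
position: [0.5304, 0.0322, 0.0677]
tcp_rot: [-0.003, 0.992, 0.127, -0.001]
contact_force: [-2.8, 10.5, 8.7]
finger_gap: 0.0004
finger_force: 6.5
```

Call:
carry_out(commands="0 0.001 0 0; 0 0.001 0 0")

```text
time_s: 9.9
position: [0.5304, 0.0321, 0.0677]
tcp_rot: [-0.003, 0.992, 0.127, -0.001]
contact_force: [-3.7, 11.8, 8.1]
finger_gap: 0.0004
finger_force: 7.0
```

Call:
carry_out(commands="0 0 -0.001 0; 0 0 -0.002 0")

```text
time_s: 10.15
position: [0.5301, 0.0316, 0.0688]
tcp_rot: [-0.003, 0.992, 0.127, -0.001]
contact_force: [-1.2, 10.5, 2.3]
finger_gap: 0.0003
finger_force: 4.3
```

```bash
python3 m.py w6; python3 p.py w6 2>/dev/null | sed -n 3,5p; python3 -c "
import cv2;im=cv2.imread('pics/w6.png')[160:310,260:460];cv2.imwrite('pics/c6.png',cv2.resize(im,(800,600),interpolation=cv2.INTER_CUBIC))
from h import *;print(robot.get_obs()['contact_force'],robot.get_obs()['ft_torque'])"
```

```text
tcp s 0.1919 lat 0.0028 z 0.0688 F -10.42 10.15
clip px 380.4 250.9 [373 218  14  67 542] s 0.2288 lat 0.0035
207 336 368 [0.1952 0.212 ] 0.2036
219 336 368 [0.1952 0.2122] 0.2037
231 336 367 [0.1953 0.2119] 0.2036
[-1.5761178  11.06680865  3.29318457] [ 2.52256426  0.35183462 -0.05263525]
```

View pics/c6.png

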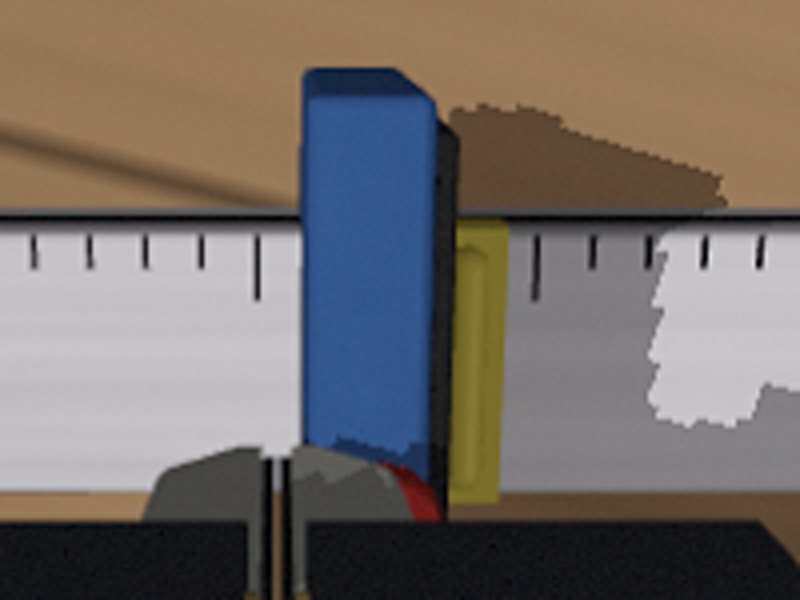

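The upward force, together with finger thickness at knob height, suggests the tapered finger is bearing on the red pin knob and stopping it from lifting. I'll back off and push 30 mm to the side of the knob.

Call:
carry_out(commands="0 -0.01 0 0; 0 -0.02 0 0; -0.015 -0.02 0.001 0; -0.03 -0.02 0.001 0; -0.03 -0.02 0.001 0; -0.03 -0.018 0.001 0; -0.03 -0.015 0.001 0; -0.03 -0.013 0.001 0")

```text
time_s: 11.2
position: [0.5004, 0.0311, 0.0681]
tcp_rot: [0.0, 0.992, 0.125, 0.0]
contact_force: [0.4, -0.9, -0.5]
finger_gap: 0.0
finger_force: 0.0
```

```bash
python3 m.py w7; python3 p.py w7 2>/dev/null
```

```text
tcp s 0.185 lat -0.0261 z 0.0681 F 0.92 11.2
knob px 369.9 237.7 725 s 0.205 lat 0.0027
clip px 392.1 211.0 [387 176  11  72 525] s 0.2292 lat 0.0037
124 353 380 [0.1963 0.2097] 0.203
136 349 383 [0.1944 0.2114] 0.2029
148 349 383 [0.1945 0.2116] 0.203
160 349 382 [0.1946 0.2113] 0.2029
172 349 382 [0.1946 0.2115] 0.2031
184 349 382 [0.1947 0.2117] 0.2032
196 349 381 [0.1948 0.2114] 0.2031
208 349 381 [0.1949 0.2117] 0.2033
220 348 381 [0.1945 0.2119] 0.2032
232 348 354 [0.1946 0.1982] 0.1964
244 348 354 [0.1946 0.1983] 0.1965
256 348 380 [0.1947 0.2121] 0.2034
268 349 379 [0.1954 0.2118] 0.2036
280 360 378 [0.2014 0.2115] 0.2064
```

Call:
carry_out(commands="0 0.001 0 0; 0 0.002 0 0; 0 0.003 0 0; 0 0.004 0 0; 0 0.004 0 0")

```text
time_s: 11.88
position: [0.501, 0.0275, 0.0682]
tcp_rot: [-0.0, 0.992, 0.125, 0.0]
contact_force: [0.4, 0.0, -0.3]
finger_gap: 0.0006
finger_force: 0.0
```

Call:
carry_out(commands="0 0.001 0 0; 0 0.002 0 0; 0 0.002 0 0")

```text
time_s: 12.25
position: [0.5015, 0.0255, 0.0682]
tcp_rot: [0.0, 0.992, 0.125, 0.0]
contact_force: [-0.0, 0.3, -0.3]
finger_gap: 0.0007
finger_force: 0.0
```

```bash
python3 m.py w8
```

```text
tcp s 0.1907 lat -0.0265 z 0.0682 F -0.26 12.25
knob px 358.4 237.0 719 s 0.205 lat 0.0027
clip px 383.4 210.1 [376 176  14  71 594] s 0.2287 lat 0.004
```

Call:
carry_out(commands="0 0.001 0 0; 0 0.002 0 0; 0 0.002 0 0")

```text
time_s: 12.68
position: [0.502, 0.0236, 0.0682]
tcp_rot: [-0.0, 0.992, 0.125, 0.0]
contact_force: [-0.4, 0.2, -0.2]
finger_gap: 0.0009
finger_force: 0.0
```

Call:
carry_out(commands="0 0.001 0 0; 0 0.002 0 0; 0 0.002 0 0")

```text
time_s: 13.05
position: [0.5025, 0.0216, 0.0682]
tcp_rot: [-0.0, 0.992, 0.125, 0.0]
contact_force: [0.2, -0.6, -0.4]
finger_gap: 0.0006
finger_force: 0.0
```

```bash
python3 m.py w9
```

```text
tcp s 0.1947 lat -0.0264 z 0.0682 F 0.62 13.05
knob px 350.3 237.0 716 s 0.2051 lat 0.0027
clip px 379.5 208.5 [369 176  15  71 353] s 0.23 lat 0.0051
```

```bash
python3 -c "
from h import *
c=snap('scene','s9');im=cv2.imread('pics/s9.png')[150:300,260:460];cv2.imwrite('pics/c9.png',np.hstack([cv2.resize(im,(500,375),interpolation=cv2.INTER_CUBIC),cv2.resize(cv2.imread('pics/w9.png')[100:325,220:400],(300,375))]))"
```

```text
(no output)
```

View pics/c9.png

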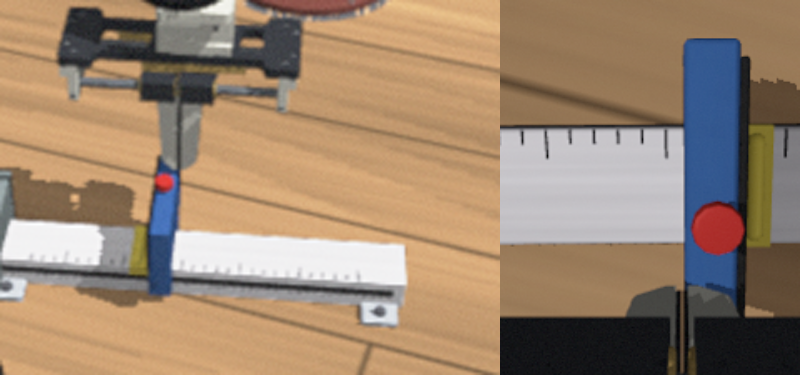

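```bash
python3 -c "
from h import *
def proj(c,p):
    T=np.linalg.inv(c['world_from_camera']);K=np.array([[c['fx'],0,c['cx']],[0,c['fy'],c['cy']],[0,0,1.]])
    q,_=cv2.projectPoints(np.array(p,float),cv2.Rodrigues(T[:3,:3])[0],T[:3,3],K,np.array(c['D'],float));return q[:,0]
c=load('s9');p=robot.get_obs()['position'];d=np.array([.2483,-.9687,0]);n=np.array([.9687,.2483,0]);m=np.array([.4798,.2168,0])+d*.205+n*.003
z=np.array([0,0,1])
Q=[p,p+z*.03,p+d*.01,p+z*.03+d*.01,m+n*.055-d*.01+z*.097,m-n*.055-d*.01+z*.097,m-n*.055+d*.01+z*.097,m+z*.107]
print((proj(c,Q)-[260,150])*2.5)
w=load('w9');print((proj(w,Q)-[220,100])*[300/180,375/225])
for u,v in [(350,265),(365,268),(345,275),(375,270)]: print(u,v,atd(w,u,v))
for u,v in [(75,60),(72,65),(68,66),(78,62)]: print('sc',u+260,v+150,atd(c,u+260,v+150-0))
"
```

```text
[[178.35636866 194.75983704]
 [178.6812335  167.94826702]
 [166.82384246 193.99488084]
 [166.9513905  167.18955825]
 [168.51622529 235.6652777 ]
 [180.87196325 150.14357325]
 [157.80790773 148.67675455]
 [162.99240921 181.4635131 ]]
[[181.36025143 279.87277484]
 [181.27656985 309.97050583]
 [208.27026573 279.8956459 ]
 [212.4476647  309.99612414]
 [183.01261455  33.09894362]
 [182.5637796  380.38495184]
 [242.42287473 380.41443567]
 [216.92393476 227.24034662]]
350 265 [0.51584953 0.01347306 0.09529534]
365 268 [0.51582323 0.00498085 0.09396884]
345 275 [0.51435978 0.01647959 0.10902964]
375 270 [ 0.48775192 -0.02162019 -0.00057568]
sc 335 210 [0.51064053 0.03214412 0.12673793]
sc 332 215 [0.51197873 0.02617399 0.11269652]
sc 328 216 [0.5127157  0.01757631 0.10811981]
sc 338 212 [ 0.3700706  -0.00779195  0.00308681]
```

```bash
python3 -c "
from h import *
for f,tz in [('w1',.128),('w2',.067)]:
  c=load(f)
  for v in range(268,292,2): print(f,v,[tuple(atd(c,u,v)[[0,1,2]].round(3)) for u in (315,345)])
o=robot.get_obs();print(o['position'],o['contact_force'],o['qpos'].round(3))
"
```

```text
w1 268 [(np.float64(0.436), np.float64(0.183), np.float64(-0.001)), (np.float64(0.443), np.float64(0.154), np.float64(-0.001))]
w1 270 [(np.float64(0.433), np.float64(0.183), np.float64(-0.001)), (np.float64(0.441), np.float64(0.153), np.float64(-0.001))]
w1 272 [(np.float64(0.431), np.float64(0.182), np.float64(-0.0)), (np.float64(0.439), np.float64(0.153), np.float64(-0.0))]
w1 274 [(np.float64(0.492), np.float64(0.191), np.float64(0.168)), (np.float64(0.496), np.float64(0.176), np.float64(0.168))]
w1 276 [(np.float64(0.492), np.float64(0.191), np.float64(0.171)), (np.float64(0.496), np.float64(0.176), np.float64(0.172))]
w1 278 [(np.float64(0.492), np.float64(0.19), np.float64(0.174)), (np.float64(0.495), np.float64(0.176), np.float64(0.174))]
w1 280 [(np.float64(0.492), np.float64(0.19), np.float64(0.177)), (np.float64(0.495), np.float64(0.176), np.float64(0.176))]
w1 282 [(np.float64(0.492), np.float64(0.19), np.float64(0.179)), (np.float64(0.495), np.float64(0.177), np.float64(0.178))]
w1 284 [(np.float64(0.492), np.float64(0.19), np.float64(0.182)), (np.float64(0.495), np.floa
[... 1334 characters left out ...]
oat64(0.118)), (np.float64(0.513), np.float64(0.145), np.float64(0.119))]
w2 284 [(np.float64(0.509), np.float64(0.158), np.float64(0.121)), (np.float64(0.512), np.float64(0.145), np.float64(0.12))]
w2 286 [(np.float64(0.509), np.float64(0.158), np.float64(0.123)), (np.float64(0.512), np.float64(0.145), np.float64(0.123))]
w2 288 [(np.float64(0.509), np.float64(0.158), np.float64(0.126)), (np.float64(0.513), np.float64(0.145), np.float64(0.126))]
w2 290 [(np.float64(0.536), np.float64(0.162), np.float64(0.193)), (np.float64(0.537), np.float64(0.155), np.float64(0.192))]
[0.50253285 0.02177893 0.0682009 ] [ 0.05431016 -0.17532202  0.19037278] [ 0.1    0.559 -0.275  1.968  0.242  0.645 -1.648]
```

The scene view shows the real fingertips about 35–40 mm above the reported TCP. They are hovering over the plate top (z≈0.10), so the earlier contact was with the knob. I'll back off, lower about 28 mm and push the plate's back.

Call:
carry_out(commands="0 -0.01 0 0; 0 -0.024 0 0; 0 -0.024 0 0; 0 -0.024 0.01 0; 0 -0.024 0.02 0; 0 -0.024 0.028 0; 0 -0.024 0.028 0; 0 -0.022 0.028 0")

```text
time_s: 14.15
position: [0.4971, 0.0432, 0.0402]
tcp_rot: [-0.0, 0.992, 0.126, 0.0]
contact_force: [-0.1, -0.4, 0.6]
finger_gap: 0.0008
finger_force: 0.0
```

Call:
carry_out(commands="0 0.002 0 0; 0 0.004 0 0; 0 0.006 0 0; 0 0.008 0 0; 0 0.008 0 0")

```text
time_s: 14.78
position: [0.499, 0.0356, 0.0403]
tcp_rot: [-0.0, 0.992, 0.126, 0.0]
contact_force: [-1.0, 0.7, 0.9]
finger_gap: 0.0004
finger_force: 0.5
```

```bash
python3 m.py w10
```

```text
tcp s 0.1803 lat -0.0264 z 0.0403 F -0.93 14.775
knob px 388.7 252.6 1007 s 0.2047 lat 0.0029
```

Call:
carry_out(commands="0 0.001 0 0; 0 0.002 0 0; 0 0.002 0 0")

```text
time_s: 15.2
position: [0.499, 0.0354, 0.0403]
tcp_rot: [-0.001, 0.992, 0.126, -0.0]
contact_force: [-2.0, 4.4, 2.2]
finger_gap: 0.0005
finger_force: 2.7
```

Call:
carry_out(commands="0 0.001 0 0; 0 0.001 0 0")

```text
time_s: 15.45
position: [0.499, 0.0354, 0.0403]
tcp_rot: [-0.002, 0.992, 0.127, -0.0]
contact_force: [-2.6, 6.3, 1.8]
finger_gap: 0.0001
finger_force: 3.4
```

Call:
carry_out(commands="0 0.001 0 0; 0 0.001 0 0")

```text
time_s: 15.7
position: [0.499, 0.0353, 0.0403]
tcp_rot: [-0.002, 0.992, 0.127, -0.0]
contact_force: [-2.9, 7.1, 2.2]
finger_gap: 0.0006
finger_force: 4.1
```

```bash
python3 m.py w11
```

```text
tcp s 0.1806 lat -0.0264 z 0.0403 F -7.61 15.7
knob px 388.3 253.0 1022 s 0.2051 lat 0.0028
```

Call:
carry_out(commands="0 0.001 0 0; 0 0.001 0 0")

```text
time_s: 16.0
position: [0.499, 0.0353, 0.0403]
tcp_rot: [-0.003, 0.992, 0.127, -0.0]
contact_force: [-3.1, 9.2, 2.8]
finger_gap: 0.0001
finger_force: 4.8
```

Call:
carry_out(commands="0 0.001 0 0; 0 0.001 0 0")

```text
time_s: 16.25
position: [0.499, 0.0352, 0.0403]
tcp_rot: [-0.003, 0.992, 0.128, -0.0]
contact_force: [-4.7, 9.0, 2.9]
finger_gap: 0.0007
finger_force: 5.5
```

```bash
python3 m.py w12
```

```text
tcp s 0.1807 lat -0.0265 z 0.0403 F -9.92 16.25
knob px 388.3 253.1 1022 s 0.2053 lat 0.0028
```

Call:
carry_out(commands="0 0.001 0 0; 0 0.001 0 0")

```text
time_s: 16.55
position: [0.499, 0.0352, 0.0404]
tcp_rot: [-0.004, 0.992, 0.128, -0.001]
contact_force: [-4.8, 12.3, 3.3]
finger_gap: 0.0008
finger_force: 6.2
```

Call:
carry_out(commands="0 0.001 0 0; 0 0.001 0 0")

```text
time_s: 16.8
position: [0.4991, 0.0351, 0.0404]
tcp_rot: [-0.004, 0.992, 0.128, -0.001]
contact_force: [-4.7, 13.6, 2.8]
finger_gap: 0.0004
finger_force: 7.0
```

```bash
python3 m.py w13
```

```text
tcp s 0.1808 lat -0.0265 z 0.0404 F -14.4 16.8
knob px 388.1 253.1 1024 s 0.2054 lat 0.0028
```

```bash
python3 -c "
from h import *
snap('scene','s13');im=cv2.imread('pics/s13.png')[150:270,280:400];w=cv2.imread('pics/w13.png')
t=snap('top','t13');ti=cv2.imread('pics/t13.png')[200:290,260:380]
A=cv2.resize(im,(480,480),interpolation=cv2.INTER_CUBIC)
B=np.vstack([cv2.resize(w,(320,240)),cv2.resize(ti,(320,240),interpolation=cv2.INTER_CUBIC)])
cv2.imwrite('pics/c13.png',np.hstack([A,B]))"
```

```text
(no output)
```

View pics/c13.png

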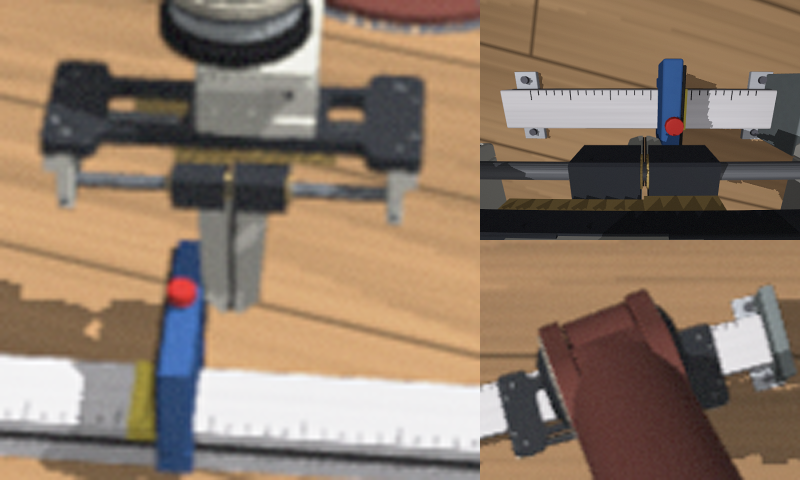

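The picture confirms the finger is properly behind the plate and clear of the knob and fence. I'll keep raising the force gently; the commanded position is still short of the notch.

Call:
carry_out(commands="0 0.001 0 0; 0 0.001 0 0")

```text
time_s: 17.2
position: [0.5009, 0.0282, 0.0402]
tcp_rot: [-0.001, 0.992, 0.127, -0.0]
contact_force: [0.5, -0.0, 0.1]
finger_gap: 0.0007
finger_force: 0.0
```

Call:
carry_out(commands="0 0.001 0 0; 0 0.001 0 0")

```text
time_s: 17.45
position: [0.5018, 0.0241, 0.0401]
tcp_rot: [0.001, 0.992, 0.125, 0.0]
contact_force: [-0.0, -0.2, -0.0]
finger_gap: 0.0008
finger_force: 0.0
```

```bash
python3 m.py w14; python3 -c "
from h import *
o=robot.get_obs();print(o['qpos'].round(4),o['tau'].round(2),o['ft_torque'].round(2),o['contact_force'].round(2))"
```

```text
tcp s 0.1921 lat -0.0265 z 0.0401 F 0.19 17.45
knob px 392.2 251.9 1016 s 0.218 lat 0.0031
clip px 351.4 217.1 [346 177  11  83 796] s 0.2061 lat 0.004
[ 0.0774  0.6032 -0.2529  1.9934  0.2656  0.5762 -1.6774] [-2.00e-02 -3.82e+01 -2.06e+00 -9.86e+00  1.00e-02 -8.00e-02  0.00e+00] [ 0.01 -0.02 -0.04] [ 0.33 -0.14  0.16]
```

The plate jumped 12.6 mm, to s≈0.218, and the contact is gone. I'll back off and check.

Call:
carry_out(commands="0 -0.01 0 0; 0 -0.03 0 0; 0 -0.03 -0.05 0; 0 -0.03 -0.1 0; 0 -0.03 -0.1 0")

```text
time_s: 18.12
position: [0.4969, 0.0561, 0.1438]
tcp_rot: [-0.0, 0.992, 0.126, 0.005]
contact_force: [0.8, -0.4, -0.8]
finger_gap: 0.0008
finger_force: 0.0
```

```bash
python3 m.py w15; python3 p.py w15 2>/dev/null|head -5; python3 -c "
from h import *
c=load('w15');cv2.imwrite('pics/c15.png',cv2.resize(cv2.imread('pics/w15.png')[130:330,280:520],(720,600),interpolation=cv2.INTER_CUBIC))
print(toolshift([.51,-.309,.14]))"
```

```text
tcp s 0.1599 lat -0.0233 z 0.1438 F 0.6 18.125
knob px 410.8 216.6 357 s 0.2177 lat 0.0027
clip px 379.5 202.6 [374 175  10  56 397] s 0.2063 lat 0.003
139 399 419 [0.2084 0.2231] 0.2157
151 396 420 [0.2066 0.2243] 0.2155
163 396 419 [0.207  0.2241] 0.2156
175 396 419 [0.2074 0.2246] 0.216
187 395 418 [0.2071 0.2244] 0.2158
(array([-0.0764,  0.3566,  0.0016]), None)
```

View pics/c15.png

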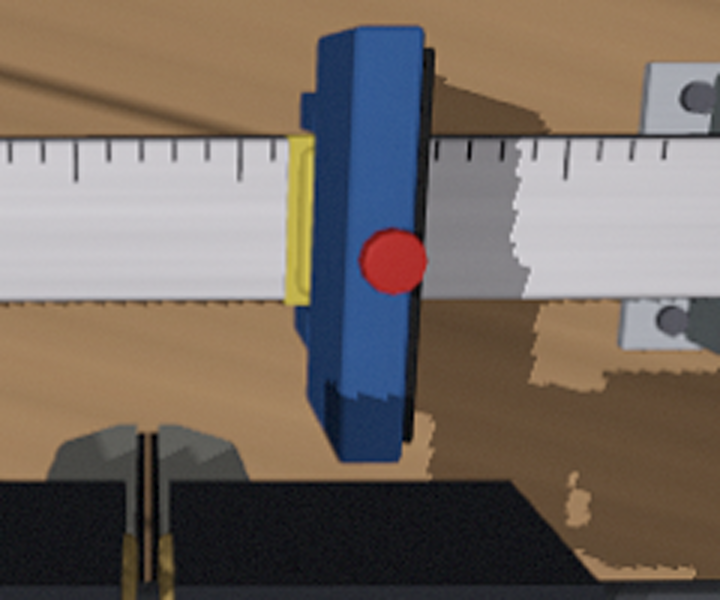

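The plate is seated. The clip's near edge shows at crop x≈287, and the knob moved 126.1 mm against the 125.5 mm measured to the notch. Next is the bell.

Call:
carry_out(commands="-0.006 0.05 0 0; -0.018 0.1 0 0; -0.03 0.15 0 0; -0.042 0.2 0 0; -0.054 0.255 0 0; -0.066 0.31 0 0; -0.073 0.354 0 0; -0.073 0.354 0 0")

```text
time_s: 19.18
position: [0.509, -0.3109, 0.1375]
tcp_rot: [0.0, 0.993, 0.122, -0.002]
contact_force: [-0.5, 0.5, -0.4]
finger_gap: 0.0003
finger_force: 0.0
```

```bash
python3 -c "
from h import *
c=snap('wrist','w16');print(robot.get_obs()['position'],toolshift([.510,-.309,.03]))
h=cv2.cvtColor(c['color'],cv2.COLOR_RGB2HSV);m=(abs(h[...,0].astype(int)-111)<10)&(h[...,1]>150)&(h[...,2]>80)
q=cv2.connectedComponentsWithStats(m.astype(np.uint8))
for i in range(1,q[0]):
  if q[2][i,4]>100: print(q[2][i],atz(c,*q[3][i],.022))
"
```

```text
[ 0.50980799 -0.30724094  0.13783224] (array([1.000e-04, 2.000e-03, 1.078e-01]), None)
[ 307  199   44   44 1536] [ 0.51582927 -0.30879319  0.022     ]
```

Call:
carry_out(commands="0.002 0.001 0.05 0; 0.002 0.001 0.1 0; 0.002 0.001 0.12 0; 0.002 0.001 0.13 0; 0.002 0.001 0.135 0; 0.002 0.001 0.135 0")

```text
time_s: 19.98
position: [0.5142, -0.3064, 0.0057]
tcp_rot: [0.0, 0.992, 0.126, 0.0]
contact_force: [0.1, -0.7, 0.1]
finger_gap: 0.0003
finger_force: 0.0
```

Call:
carry_out(commands="0 0 0.004 0; 0 0 0.008 0; 0 0 0.008 0")

```text
time_s: 20.35
position: [0.5134, -0.3068, -0.003]
tcp_rot: [-0.0, 0.992, 0.125, -0.0]
contact_force: [0.8, -0.7, 0.4]
finger_gap: 0.0006
finger_force: 0.0
```

Call:
carry_out(commands="0 0 0.003 0; 0 0 0.005 0; 0 0 0.005 0")

```text
time_s: 20.72
position: [0.5135, -0.3067, -0.0081]
tcp_rot: [-0.0, 0.992, 0.125, -0.0]
contact_force: [0.7, 0.5, -0.1]
finger_gap: 0.0003
finger_force: 0.0
```

Call:
carry_out(commands="0 0 0.003 0; 0 0 0.004 0; 0 0 0.004 0")

```text
time_s: 21.1
position: [0.5136, -0.3068, -0.0119]
tcp_rot: [-0.0, 0.992, 0.125, -0.0]
contact_force: [-0.1, -0.1, 0.2]
finger_gap: 0.0007
finger_force: 0.0
```

Call:
carry_out(commands="0 0 0.002 0; 0 0 0.004 0; 0 0 0.004 0")

```text
time_s: 21.48
position: [0.5139, -0.3069, -0.0157]
tcp_rot: [0.0, 0.992, 0.125, 0.0]
contact_force: [-0.2, -0.2, 2.9]
finger_gap: 0.0006
finger_force: 1.1
```

Contact at TCP z≈−0.013. I'll press on to the bottom.

Call:
carry_out(commands="0 0 0.002 0; 0 0 0.004 0; 0 0 0.004 0")

```text
time_s: 21.85
position: [0.5139, -0.3068, -0.0197]
tcp_rot: [0.0, 0.992, 0.126, 0.0]
contact_force: [-1.3, 1.2, 3.9]
finger_gap: 0.0001
finger_force: 2.3
```

Call:
carry_out(commands="0 0 0.002 0; 0 0 0.004 0; 0 0 0.004 0")

```text
time_s: 22.22
position: [0.514, -0.3069, -0.0204]
tcp_rot: [0.001, 0.992, 0.125, 0.0]
contact_force: [-5.0, 3.4, 22.8]
finger_gap: 0.0005
finger_force: 11.3
```

Call:
carry_out(commands="0 0 -0.02 0; 0 0 -0.06 0; 0 0 -0.1 0; 0 0 -0.15 0; 0 0 -0.15 0; 0 0 -0.15 0; 0 0 -0.15 0; 0 0 -0.15 0")

```text
time_s: 23.22
position: [0.5129, -0.3064, 0.1247]
tcp_rot: [-0.001, 0.992, 0.126, -0.001]
contact_force: [0.7, 0.3, -0.8]
finger_gap: 0.0004
finger_force: 0.0
```

```bash
python3 -c "
from h import *
c=snap('top','tf');o=load('top0')
a=c['color'].astype(int);b=o['color'].astype(int)
for n,u,v in [('jar',345,165),('gauge',415,178),('guard',268,155),('tin',466,200),('spray',160,200),('bell',439,258)]:
  print(n,abs(a-b)[v-20:v+20,u-20:u+20].max(2).mean().round(1))
h=cv2.cvtColor(c['color'],cv2.COLOR_RGB2HSV);m=(abs(h[...,0].astype(int)-26)<6)&(h[...,1]>160)&(h[...,2]>150);m[:200]=0;m[300:]=0
print(atd(c,439,258), robot.get_obs()['contact_force'].round(2))
m=((h[...,0]<6)|(h[...,0]>174))&(h[...,1]>170)&(h[...,2]>110);m[:215]=0;m[280:]=0;m[:,250:400].any();v,u=np.nonzero(m[:,250:400]);print(u.mean()+250,v.mean());k=atz(c,u.mean()+250,v.mean(),.107)[:2]-[.4798,.2168];print(k@[.2483,-.9687])
"
```

```text
jar 6.5
gauge 8.0
guard 7.4
tin 9.5
spray 6.7
bell 50.6
[ 0.48809539 -0.23514159  0.28839577] [-0.37 -0.71 -0.17]
322.0 244.82608695652175
0.22040280024195152
```

```bash
python3 -c "
from rig import robot
print(robot.sign_off())"
```

```text
the job is handed in; nothing more can be done
None
```

The stop plate is in the clip's notch by my camera measurements, the bell was pressed to the bottom and released, the other items look unmoved in the top view (brush not checked), and I handed the job in at about 23 s; the sign-off gave no verdict, and I first pushed on the pin knob by mistake before correcting it.

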